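# Make up two microscope kits from the stock

### The arm

A 7-joint arm with a two-finger parallel gripper is mounted at the origin on a cart in front of the work surface, level with it; the furniture and walls round the work are solid. World frame = base frame: x ahead of the robot, y to its left, z up, the work surface at z = 0. Lengths are in m, angles in rad, forces in N, time in s.
With the tool pointing down it reaches from about 0.425 to 0.875 m from the base axis. Payload 4.7 kg.
Tool frame: the origin (TCP) lies between the finger pads; the fingertips stand 22 mm ahead of it and the grasp point (between the pads) lies 3 mm ahead of it; z points along the fingers, y is the line along which they close (so a half turn about z gives the same grasp; the last joint's range is limited). The gripper opens to 87 mm and grips with 3 to 60 N. Pads are 19 mm wide; open, the fingers measure 117 mm over their backs; the gripper's body (75 mm by 190 mm) begins 51 mm behind the grasp point.
Start: joints at [1.122, 0.321, -0.07, 1.45, 0.023, 1.371, -0.057], TCP at [0.29, -0.582, 0.245] pointing down, gripper open.
Joint ranges: [-2.86, 2.86], [-0.3, 2.09], [-1.38, 1.24], [0.06, 2.45], [-1.56, 4.7], [0.09, 2.05], [-2.69, 2.69]. Speed limits (rad/s): [2.57, 2.57, 3.14, 3.14, 3.14, 3.14, 3.14].

### API

Orientations are given as a rotation vector (axis times angle).
In Python, from rig import sensors, viewer, ticket gives the robot as it stands.
- The arm moves only by the tool send_rows, never from a script. Its argument "targets" is text: rows parted by semicolons, each of 5 numbers parted by spaces: the shift along the tool's x, y, z in m, then the turn about the tool's z in degrees, then the opening, from 0 (shut) to 1 (fully open). A call has 1 to 12 rows; each row is the pose to reach, as a shift and turn from the pose commanded when the call began, along the tool's axes at that moment; what a row does not reach only later rows make up. A row lasts 1/10 s, in which the tool goes at most 50 mm and 8.59 degrees, less where a joint would pass 70% of its speed; a pose out of reach is approached as far as the arm can. A call with a gripper value outside its range is refused whole. The fingers move at their own pace and stop on an object; "grip_force" is the grip in N (left out, the last holds). Time passes only in rows, so rows that repeat a pose let the fingers close. It gives the time, the measured TCP pose, the force, the opening and the grip force at its end, in the units of the state.
- sensors.sense(): the state, without advancing time (a new reading comes with each control period).
- viewer.camera(name): name is "scene" or "top" or "wrist"; returns the picture (420x560x3 uint8, blue, green, red); there is no depth.
- viewer.camera_info(name): a dict with "fx", "fy", "cx", "cy" (pixels), "R" (3x3) and "t" (3): a world point X has camera coordinates R X + t. Camera axes: x right, y down, z forward; pixel columns grow to the right and rows downward; lengths in m; the calibration is good to about 2 mm. A picture is of the moment at which its call begins: read the wrist's pose just before it. camera_info takes no time and is no camera call; for the wrist camera it gives the pose at the moment of the call.
- ticket.sign_off(): hands the job in; it is judged then, once.
The state is a dict: "t": time; "qpos": joint angles; "qvel": joint speeds; "effort": joint torques, N m; "tcp_pos": TCP position; "eef_rot": TCP orientation; "ft_force": force on the tool from outside, world axes, zero at the start; "ft_torque": the same for the moment, N m; "finger_gap": finger opening in m; "grip_force": force on a finger pad.
Only numpy, scipy, OpenCV 4.12 (cv2) and the standard library are available. Lean on these libraries where they do the work, as an engineer would, in place of code of your own. Each camera call takes 0.05 s, during which the arm holds its last target. There are 200 camera calls.

### The job

Make up two microscope kits from the stock behind the trays: the blue tray takes the filter cube with the blue windows, the objective in its clear case and the small brown dropper bottle of immersion oil with the black cap; the magenta tray takes the filter cube with the magenta windows and the brown stain bottle with the white cap. Seat each thing upright, right down in the well of its tray that is made for it, and let go. Tip nothing over on the way, and leave the spare eyepiece and the white lens-cleaner bottle where they stand.

Things in the scene. Friction and masses are not known exactly. Their poses are not given: they have to be found in the camera images.
- blue_tray: blue-rimmed kit tray with grey insert, fixed, 80 x 226 x 18 mm. Origin: centre of underside; x across, y along it. Insert top 16 mm, well floors 4 mm up; 6 mm to spare all round. Wells (tray x, y): square 46 x 51 mm at (0, 0.075) for the cube; round 51 mm at (0, 0) for the objective; round 39 mm at (0, -0.075) for the oil. 12 mm lifting lips at both ends
- magenta_tray: magenta-rimmed kit tray with grey insert, fixed, 80 x 152 x 18 mm. Origin: centre of underside; x across, y along it. Insert top 16 mm, well floors 4 mm up; 6 mm to spare all round. Wells (tray x, y): square 46 x 51 mm at (0, 0.038) for the cube; round 50 mm at (0, -0.038) for the stain. 12 mm lifting lips at both ends
- blue_cube: filter cube: black block 34 x 39 x 35 mm (x, y, z), 70 g, blue round windows on top and one side, on a white 2 mm bench pad. Origin: centre of underside, z up. Grip the flat faces at x = +-17 mm; the y faces carry a mount. Starts within 0.35 rad of the world axes; sits in its well with its x along the tray's x, either way round
- magenta_cube: fluorescence filter cube just like the other (black, 34 x 39 x 35 mm, 70 g, same origin, gripped at x = +-17 mm, same start turn), but with magenta round windows
- objective: microscope objective in its closed case: clear, frosted-looking round case 39 mm across, 72 mm high, black base, the white cone-shaped objective seen inside, 90 g. Origin: centre of its underside, z up; grip it round the case
- oil: immersion oil: small brown dropper bottle with a black cap and a white and red label, 27 mm across to 53 mm height, with cap 72 mm high, 45 g. Origin: centre of its underside, z up; grip it round the body
- stain: stain: brown bottle with a ribbed white cap and a white and purple label, 38 mm across to 71 mm height, with cap 98 mm high, 100 g. Origin: centre of its underside, z up; grip it round the body
- eyepiece: bystander: spare eyepiece, black and round with a dark amber lens on top, 50 mm across and 56 mm high, standing among the stock; belongs to no kit. Origin: centre of its underside
- cleaner: bystander: white lens-cleaner bottle with a blue cap, 42 mm across and 122 mm high, standing to the left of the trays; belongs to no kit. Origin: centre of its underside

How it is judged:
At the end, for the whole second after the job is handed in: Every thing of a kit sits in its own well of its tray: within 10 mm of the well's centre along tray x and y, underside within 4 mm of the well's floor, upright within 0.15 rad, at rest, released; eyepiece and lens cleaner stand within 30 mm of where they started (x of blue_cube in the frame of blue_tray between -0.01 and 0.01 m and y of blue_cube in the frame of blue_tray between 0.065 and 0.085 m and z of blue_cube in the frame of blue_tray between 0 and 0.008 m and angle between each of blue_cube, objective, oil, magenta_cube, stain, eyepiece, cleaner's own z axis and vertical below 0.15 rad and linear speed of each of blue_cube, objective, oil, magenta_cube, stain below 0.02 m/s and contact force between each of blue_cube, objective, oil, magenta_cube, stain and the fingers below 0.1 N and x of objective in the frame of blue_tray between -0.01 and 0.01 m and y of objective in the frame of blue_tray between -0.01 and 0.01 m and z of objective in the frame of blue_tray between 0 and 0.008 m and x of oil in the frame of blue_tray between -0.01 and 0.01 m and y of oil in the frame of blue_tray between -0.085 and -0.065 m and z of oil in the frame of blue_tray between 0 and 0.008 m and x of magenta_cube in the frame of magenta_tray between -0.01 and 0.01 m and y of magenta_cube in the frame of magenta_tray between 0.028 and 0.048 m and z of magenta_cube in the frame of magenta_tray between 0 and 0.008 m and x of stain in the frame of magenta_tray between -0.01 and 0.01 m and y of stain in the frame of magenta_tray between -0.048 and -0.028 m and z of stain in the frame of magenta_tray between 0 and 0.008 m and distance of each of eyepiece, cleaner from where it was at the start of the episode below 0.03 m); the robot touches nothing.
It fails at once if a bottle, the objective, a cube or a bystander is tipped over (angle between any of oil, stain, objective, blue_cube, magenta_cube, eyepiece, cleaner's own z axis and vertical above 0.7 rad).
It fails at once if the spare eyepiece or the lens cleaner is moved away (30 mm) (distance of any of eyepiece, cleaner from where it was at the start of the episode above 0.03 m).
It also fails if it takes over 128 s, if anything falls off the work surface, if the arm or the gripper's body presses on something with over 40 N, if the wrist force passes 120 N, or if a joint passes its speed limit or range.

## Working session

There is one attempt and no reset: what is moved stays moved. The work goes in short steps, Python scripts to look and compute and a tool call to move; the robot and the scene stay as the last step left them, time stands still between calls to the robot, and variables do not carry over. Pictures are saved under pics/ and viewed, at most 14 in all, crops included, and the job is handed in when it is done.

Besides the shell and the picture viewer there is one more tool, called after "Emit:" as a command line: name --argument value ..., lists and objects as JSON in quotes. send_rows: Moves the arm, as the interface text tells. Its arguments: {"type":"object","properties":{"targets":{"type":"string"},"grip_force":{"type":"number"}},"required":["targets"]}

```bash
mkdir -p pics; ls
python3 - <<'E'
from rig import sensors, viewer
import cv2,numpy as np
s=sensors.sense();print(s)
for n in ("top","scene"):
    cv2.imwrite(f"pics/{n}0.png",viewer.camera(n)); c=viewer.camera_info(n);print(n,c)
E
```

```text
pics
{'t': 0.0, 'qpos': array([ 1.1221168 ,  0.32180416, -0.07011995,  1.45167224,  0.0226329 ,
        1.37079295, -0.05689612]), 'qvel': array([ 8.57651148e-04, -1.15704333e-03, -1.71449984e-03, -9.15325940e-04,
        6.27535166e-04,  3.95582438e-05,  1.60721009e-03]), 'effort': array([ 3.90481464e-04, -4.91286027e+01, -4.03451510e-01, -3.12524521e+01,
       -6.40042895e-02,  4.36513138e-02,  1.49461844e-04]), 'tcp_pos': array([ 0.28992307, -0.58119016,  0.24347538]), 'eef_rot': array([-3.05607862e+00, -7.20162028e-01,  8.61312277e-04]), 'ft_force': array([ 0.69421144,  0.19695033, -0.00825671]), 'ft_torque': array([ 0.05163594,  0.00423546, -0.00669379]), 'grip_force': 0.0, 'finger_gap': 0.08704102919928472}
top {'fx': 531.4575137811172, 'fy': 531.4575137811172, 'cx': 285.4116173626207, 'cy': 208.1993369229527, 'R': array([[ 0.02167904, -0.99970436,  0.01100926],
       [-0.99660188, -0.0224844 , -0.07924105],
       [ 0.07946516, -0.00925398, -0.99679469]]), 't': array([0.03114497, 0.55342587, 1.05555266])}
scene {'fx': 446.6134533807197, 'fy': 446.6134533807197, 'cx': 282.43805123338325, 'cy': 203.86688544110459, 'R': array([[ 0.82698746, -0.56184744, -0.02047434],
       [-0.31595958, -0.43432434, -0.84352351],
       [ 0.46503902,  0.70405242, -0.53670186]]), 't': array([-0.40983302,  0.21775553,  0.74276151])}
```

View pics/top0.png

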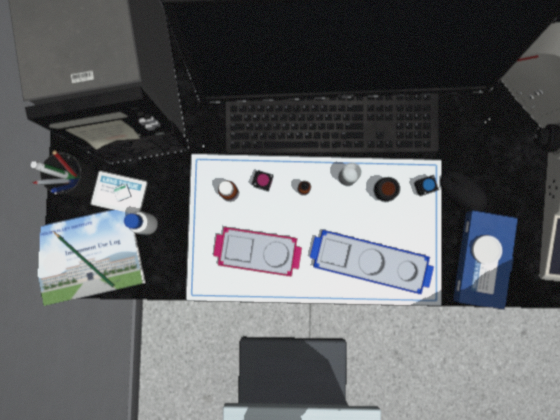

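View pics/scene0.png

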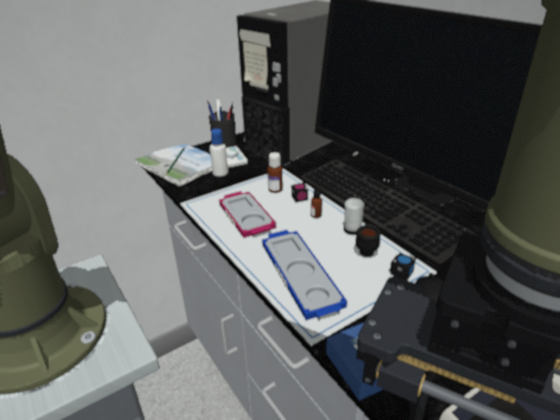

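The top view shows, left to right: stain (228,190), magenta cube (262,180), oil (304,187), objective (348,174), eyepiece (387,188) and blue cube (427,185). The magenta tray is at (257,251) and the blue tray at (371,262), with the square wells on the left. The scene view agrees. I'll crop for detail and measure the masks.

```bash
cat > h.py <<'E'
import numpy as np,cv2
from scipy.spatial.transform import Rotation as Ro
def ray(c,uv,z):
    d=c["R"].T@np.array([(uv[0]-c["cx"])/c["fx"],(uv[1]-c["cy"])/c["fy"],1]); o=-c["R"].T@c["t"]
    return (o+d*(z-o[2])/d[2])
def px(c,X):
    p=c["R"]@np.asarray(X,float)+c["t"]; return np.array([c["fx"]*p[0]/p[2]+c["cx"],c["fy"]*p[1]/p[2]+c["cy"]])
def go(s,target,yaw_y=None):
    """shift in tool axes; yaw_y = wanted world heading (deg) of the closing line"""
    R=Ro.from_rotvec(s["eef_rot"]).as_matrix(); d=R.T@(np.asarray(target)-s["tcp_pos"])
    t=0
    if yaw_y is not None:
        h=np.degrees(np.arctan2(R[1,1],R[0,1])); t=-((yaw_y-h+90)%180-90) # tool z is down
    return np.round(d,4),round(t,2)
def blobs(m,amin=20):
    n,l,st,ce=cv2.connectedComponentsWithStats(m.astype(np.uint8))
    return [(ce[i],st[i],l==i) for i in range(1,n) if st[i][4]>=amin]
E
python3 - <<'E'
import cv2,numpy as np
from rig import viewer
from h import *
im=cv2.imread("pics/top0.png");c=viewer.camera_info("top")
cv2.imwrite("pics/crop0.png",cv2.resize(im[145:310,185:445],None,fx=3,fy=3,interpolation=cv2.INTER_CUBIC))
hsv=cv2.cvtColor(im,cv2.COLOR_BGR2HSV);H,S,V=[hsv[...,i].astype(int) for i in range(3)]
roi=np.zeros(H.shape,bool);roi[160:298,194:438]=1
for n,m,z in (("blue",(abs(H-113)<12)&(S>120)&(V>60)&roi,.018),("mag",(abs(H-168)<12)&(S>110)&(V>50)&roi,.018)):
    for ce,st,mm in blobs(m,15):
        p=np.argwhere(mm)[:,::-1].astype(np.float32)
        P=np.array([ray(c,q,z if st[4]>250 else .035)[:2] for q in p],np.float32)*1000
        print(n,st,ce,ray(c,ce,.035)[:2], cv2.minAreaRect(P))
dark=(V<140)&roi
for ce,st,mm in blobs(dark,25): print("dark",st,ce.round(1))
E
```

```text
blue [422 178  13  13 133] [428.28571429 184.18796992] [ 0.6065785  -0.24334521] ((606.9588012695312, -242.7945556640625), (24.351308822631836, 24.39874267578125), 1.314629316329956)
blue [310 230  33  39 238] [317.89495798 247.02941176] [ 0.47543332 -0.02287595] ((476.7511901855469, -30.705177307128906), (43.153343200683594, 82.18760681152344), 58.379573822021484)
blue [384 246  14   4  16] [390.8125 247.5   ] [ 0.47766334 -0.16842377] ((477.8863830566406, -167.8515625), (26.5712890625, 1.937819004058838), 77.22350311279297)
blue [399 250  16   4  19] [406.57894737 251.42105263] [ 0.47054892 -0.19997679] ((470.62506103515625, -199.87210083007812), (30.438209533691406, 1.9374523162841797), 77.22358703613281)
blue [416 254  17  39 200] [425.885 274.135] [ 0.42635946 -0.23861541] ((428.38262939453125, -234.87216186523438), (75.19844055175781, 31.93427276611328), 0.123672716319561)
mag [256 173  14  14 133] [262.60150376 179.42105263] [0.60852511 0.09059564] ((608.7586059570312, 90.61410522460938), (24.316102981567383, 25.32648468017578), 65.08040618896484)
mag [214 227  87  49 497] [256.53521127 248.38028169] [0.4700972  0.09918791] ((464.9193115234375, 98.78715515136719), (173.4850311279297, 76.96505737304688), 82.52671813964844)
dark [337 168  17  18 123] [342.8 178.1]
dark [251 170  22  21 310] [261.4 179.8]
dark [413 175  25  21 312] [423.9 185.1]
dark [372 177  28  25 562] [385.5 188.7]
dark [217 181  22  20 176] [229.5 193.1]
dark [296 181  15  14 168] [303.  187.3]
dark [344 245   7  22  46] [347.  255.2]
dark [371 253  14  22  67] [379.9 265.5]
dark [408 263  10  18  56] [413.8 272.8]
```

View pics/crop0.png

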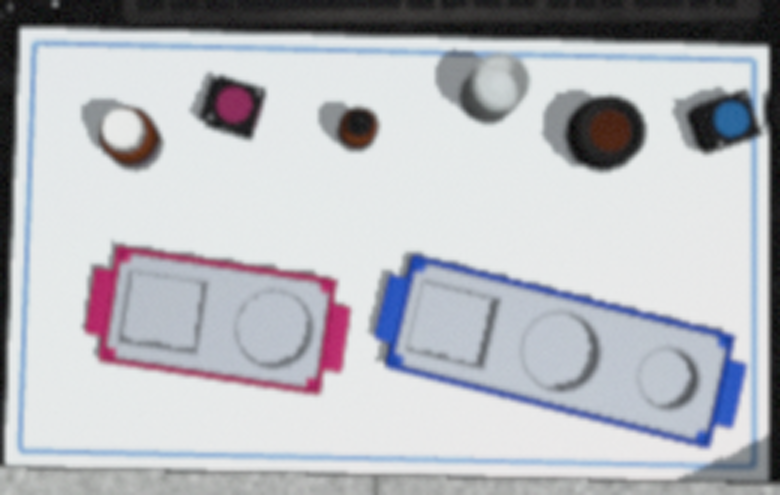

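The crop shows both trays with the square wells on the left, and the round wells at crop (273,327), (560,350) and (668,378). Both cubes are turned a little. Next I'll fit the trays and the round tops, and work out the first move.

Run:
```python
import cv2,numpy as np
from rig import viewer,sensors
from h import *
im=cv2.imread("pics/top0.png");c=viewer.camera_info("top")
hsv=cv2.cvtColor(im,cv2.COLOR_BGR2HSV);H,S,V=[hsv[...,i].astype(int) for i in range(3)]
yy,xx=np.mgrid[:420,:560]
for n,m,w in (("blue",(abs(H-113)<14)&(S>90)&(V>50)&(yy>225)&(yy<296)&(xx>300)&(xx<436),dict(cube=.075,obj=0,oil=-.075)),
            ("mag",(abs(H-168)<14)&(S>90)&(V>50)&(yy>220)&(yy<290)&(xx>200)&(xx<305),dict(cube=.038,stain=-.038))):
    P=np.array([ray(c,q,.017)[:2] for q in np.argwhere(m)[:,::-1]],np.float32)
    r=cv2.minAreaRect(P*1000);(cx,cy),(a,b),ang=r
    h=np.radians(ang if a>b else ang+90); u=np.array([np.cos(h),np.sin(h)]); u*=np.sign(u[1])
    print(n,np.round(r[0],1),np.round(r[1],1),"y-axis heading",np.degrees(np.arctan2(u[1],u[0])).round(2),{k:(np.array([cx,cy])/1000+u*v).round(4) for k,v in w.items()})
# tops by hand pixels from crop (x/3+185)
for n,(a,b),z in (("stain",(121,128),.098),("mcube",(235,105),.035),("oil",(359,123),.072),("obj",(497,84),.072),("eye",(609,130),.056),("bcube",(730,119),.035)):
    print(n,ray(c,(a/3+185,b/3+145),z+.002)[:2].round(4))
for z in (0,.05,.1,.15): print("monitor edge row 92",z,ray(c,(348,92),z)[:2].round(3))
P=[.54,-.24,.26];print(go(sensors.sense(),P,0))
```

```text
blue [ 449.  -132.7] [248.7  77.9] y-axis heading 77.22 {'cube': array([ 0.4655, -0.0596]), 'obj': array([ 0.449 , -0.1327]), 'oil': array([ 0.4324, -0.2059])}
mag [465.   98.8] [174.3  78.1] y-axis heading 82.53 {'cube': array([0.4699, 0.1365]), 'stain': array([0.4601, 0.0612])}
stain [0.5826 0.158 ]
mcube [0.6071 0.089 ]
oil [0.5924 0.0075]
obj [ 0.6198 -0.0813]
eye [ 0.5935 -0.1574]
bcube [ 0.6053 -0.2429]
monitor edge row 92 0 [ 0.803 -0.083]
monitor edge row 92 0.05 [ 0.788 -0.077]
monitor edge row 92 0.1 [ 0.772 -0.071]
monitor edge row 92 0.15 [ 0.757 -0.065]
(array([ 0.3761, -0.1937, -0.0161]), np.float64(-63.48))
```

Emit:
send_rows --targets "0.37 -0.19 -0.02 -63.5 1;0.37 -0.19 -0.02 -63.5 1;0.37 -0.19 -0.02 -63.5 1;0.37 -0.19 -0.02 -63.5 1;0.37 -0.19 -0.02 -63.5 1;0.37 -0.19 -0.02 -63.5 1;0.37 -0.19 -0.02 -63.5 1;0.37 -0.19 -0.02 -63.5 1;0.37 -0.19 -0.02 -63.5 1;0.37 -0.19 -0.02 -63.5 1;0.37 -0.19 -0.02 -63.5 1;0.37 -0.19 -0.02 -63.5 1"

```text
t: 1.3
tcp_pos: [0.535, -0.2488, 0.2641]
eef_rot: [-2.225, -2.217, 0.002]
ft_force: [-0.6, 0.6, 0.7]
finger_gap: 0.0871
grip_force: 0.0
```

Run:
```python
import cv2
from rig import viewer,sensors
s=sensors.sense();c=viewer.camera_info("wrist");print(s["t"],s["tcp_pos"],s["eef_rot"],c)
cv2.imwrite("pics/w1.png",viewer.camera("wrist"))
```

```text
1.3 [ 0.53503041 -0.24882923  0.26407691] [-2.22486254 -2.21744932  0.00244328] {'fx': 332.5245457004068, 'fy': 332.5245457004068, 'cx': 280.96812172075715, 'cy': 207.1211692929056, 'R': array([[ 0.99999459, -0.00308261, -0.00114534],
       [-0.00261846, -0.95709093,  0.28977594],
       [-0.00198946, -0.28977137, -0.95709383]]), 't': array([-0.53555337, -0.27874317,  0.33981348])}
```

View pics/w1.png

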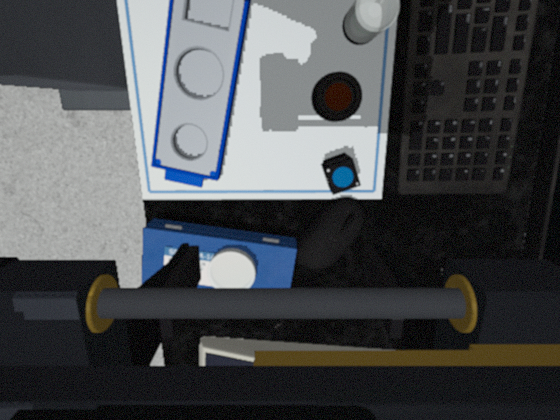

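The wrist view has +x to the right and +y up. It shows the blue cube at (341,172), the eyepiece at (337,96), the objective at (372,15) and the blue tray at upper left. I'll bring the camera straight over the blue cube.

Emit:
send_rows --targets "-0.07 0.07 0.04 0 1;-0.07 0.07 0.04 0 1;-0.07 0.07 0.04 0 1;-0.07 0.07 0.04 0 1;-0.07 0.07 0.04 0 1"

```text
t: 1.85
tcp_pos: [0.6059, -0.3164, 0.2252]
eef_rot: [-2.222, -2.221, -0.001]
ft_force: [0.9, -0.1, -0.4]
finger_gap: 0.0868
grip_force: 0.0
```

```bash
cat >> h.py <<'E'
def cube(name,hue,z=.037):
    from rig import viewer,sensors
    s=sensors.sense();c=viewer.camera_info("wrist");im=viewer.camera("wrist");cv2.imwrite(f"pics/{name}.png",im)
    hsv=cv2.cvtColor(im,cv2.COLOR_BGR2HSV).astype(int)
    m=(abs(hsv[...,0]-hue)<12)&(hsv[...,1]>120)&(hsv[...,2]>60); m[250:]=0
    out=[]
    for ce,st,mm in blobs(m,60):
        if max(st[2:4])>2*min(st[2:4]) or st[4]>2500: continue
        w=ray(c,ce,z); 
        d=mm|(hsv[...,2]<70); x,y=ce.astype(int); k=np.zeros_like(d); k[max(0,y-45):y+45,max(0,x-45):x+45]=1
        for ce2,st2,m2 in blobs(d&k,100):
            if m2[y,x]:
                P=np.array([ray(c,q,z)[:2] for q in np.argwhere(m2)[:,::-1]],np.float32)*1000
                print("window",ce.round(1),w.round(4),"rect mm",[np.round(v,1) for v in cv2.minAreaRect(P)])
    return s,c,im
E
python3 - <<'E'
from h import *
s,c,im=cube("w2",105);print(s["t"],s["tcp_pos"])
cv2.imwrite("pics/w2c.png",cv2.resize(im[40:180,180:380],None,fx=3,fy=3))
E
```

```text
window [278.8 115.7] [ 0.6039 -0.2457  0.037 ] rect mm [array([ 603.3, -244.2]), array([32.6, 36.3]), np.float64(20.4)]
1.85 [ 0.60591571 -0.31635077  0.22521304]
```

View pics/w2c.png

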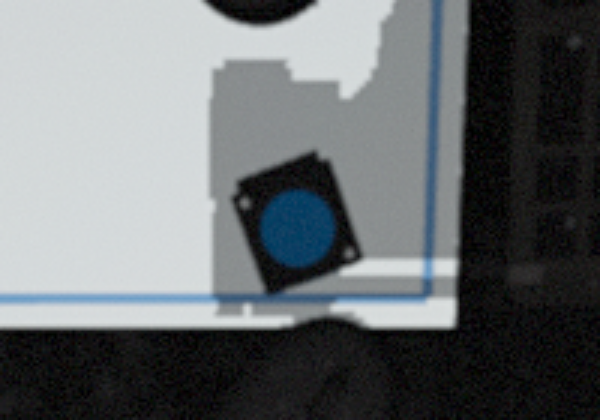

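The crop shows the blue cube at crop (297,228). Its short sides run at about +20°, and the window and the rectangle centres agree to 1.5 mm. I'll grip with the tips 16 mm above its underside so the fingers stay clear of the insert.

Emit:
send_rows --targets "0.072 -0.002 0.06 -20 0.75;0.072 -0.002 0.06 -20 0.75;0.072 -0.002 0.06 -20 0.75;0.072 -0.002 0.12 -20 0.75;0.072 -0.002 0.12 -20 0.75;0.072 -0.002 0.12 -20 0.75;0.072 -0.002 0.12 -20 0.75"

```text
t: 2.6
tcp_pos: [0.6051, -0.2448, 0.1068]
eef_rot: [1.801, 2.571, 0.0]
ft_force: [-0.3, -0.7, 0.6]
finger_gap: 0.0651
grip_force: 0.0
```

Run:
```python
from h import *;from rig import sensors
s=sensors.sense();print(s["t"],s["tcp_pos"],s["finger_gap"],go(s,[.604,-.2445,.04],20))
```

```text
2.6 [ 0.60513929 -0.24476529  0.10678986] 0.06506777076887865 (array([ 0.0008, -0.0011,  0.0668]), np.float64(-0.0))
```

Emit:
send_rows --targets "0.001 -0.001 0.03 0 0.75;0.001 -0.001 0.055 0 0.75;0.001 -0.001 0.067 0 0.75;0.001 -0.001 0.067 0 0.75;0.001 -0.001 0.067 0 0.3;0.001 -0.001 0.067 0 0.2;0.001 -0.001 0.067 0 0.2;0.001 -0.001 0.067 0 0.2;0.001 -0.001 0.067 0 0.2;0.001 -0.001 0.067 0 0.2" --grip_force 15

```text
t: 3.6
tcp_pos: [0.6034, -0.244, 0.038]
eef_rot: [1.801, 2.573, -0.0]
ft_force: [-0.5, 0.6, 2.1]
finger_gap: 0.0334
grip_force: 15.0
```

Run:
```python
from h import *;from rig import sensors
s=sensors.sense();print(s["t"],go(s,[.4655,-.0596,.12],-12.78))
```

```text
3.6 (array([ 0.2204, -0.0664, -0.0821]), np.float64(32.79))
```

Emit:
send_rows --targets "0 0 -0.04 0 0.2;0 0 -0.082 0 0.2;0.05 -0.015 -0.082 8 0.2;0.09 -0.028 -0.082 16 0.2;0.13 -0.04 -0.082 24 0.2;0.17 -0.052 -0.082 32.8 0.2;0.205 -0.062 -0.082 32.8 0.2;0.22 -0.066 -0.082 32.8 0.2;0.22 -0.066 -0.082 32.8 0.2;0.22 -0.066 -0.082 32.8 0.2;0.22 -0.066 -0.082 32.8 0.2"

```text
t: 4.7
tcp_pos: [0.4667, -0.0611, 0.1197]
eef_rot: [2.456, 1.958, 0.001]
ft_force: [0.4, -1.3, -1.2]
finger_gap: 0.0339
grip_force: 15.0
```

Run:
```python
from h import *;from rig import sensors,viewer
s=sensors.sense();print(s["t"],s["tcp_pos"],s["finger_gap"],s["grip_force"],go(s,[.4655,-.0596,.042],-12.78))
cv2.imwrite("pics/s2.png",viewer.camera("scene")); cv2.imwrite("pics/w3.png",viewer.camera("wrist"))
```

```text
4.7 [ 0.46666862 -0.06110024  0.11966257] 0.033883484452928964 14.999764412641525 (array([ 0.0012, -0.0015,  0.0777]), np.float64(-0.11))
```

View pics/w3.png

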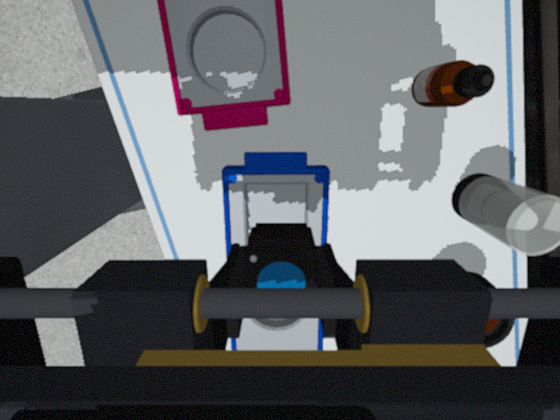

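The wrist view shows the cube held square to the tray, with its window at (280,278) and the well ahead of it between columns 247 and 308. I'll check the tray pose against the rim in this picture.

Run:
```python
from h import *;from rig import sensors,viewer
c=viewer.camera_info("wrist");im=cv2.imread("pics/w3.png")
hsv=cv2.cvtColor(im,cv2.COLOR_BGR2HSV).astype(int);H,S,V=hsv[...,0],hsv[...,1],hsv[...,2]
def rep(m,ctr,h,rows):
    u=np.array([np.cos(np.radians(h)),np.sin(np.radians(h))]);x=np.array([u[1],-u[0]])
    for r in rows:
        k=np.where(m[r])[0]
        if len(k): print(r,[((ray(c,(q,r),.018)[:2]-ctr)@np.c_[x,u]*1000).round(1) for q in (k.min(),k.max())])
mb=(abs(H-113)<14)&(S>120)&(V>50);mb[:,:200]=0;mb[:,345:]=0
rep(mb,np.array([.449,-.1327]),77.22,(155,160,170,180,195,205))
mm=(abs(H-168)<14)&(S>110)&(V>50);mm[:,300:]=0
print("mag");rep(mm,np.array([.465,.0988]),82.53,(30,60,100,112,120,125))
```

```text
155 [array([-24.8, 119.1]), array([ 19.7, 119. ])]
160 [array([-24.9, 115.5]), array([ 19.8, 115.4])]
170 [array([-42.1, 108.1]), array([ 36.1, 108. ])]
180 [array([-41.7, 100.6]), array([ 36.4, 100.4])]
195 [array([-41.6,  89. ]), array([36.1, 88.9])]
205 [array([-42. ,  81.2]), array([36.4, 81. ])]
mag
30 [array([-42.8, -24.3]), array([ 35.7, -31.7])]
60 [array([-43. , -42.5]), array([ 36.1, -50. ])]
100 [array([-42.4, -68.3]), array([ 35.8, -75.7])]
112 [array([-42.5, -76.4]), array([ 19.1, -82.2])]
120 [array([-25.9, -83.4]), array([ 19.2, -87.7])]
125 [array([-25.7, -86.9]), array([  9.6, -90.2])]
```

Run:
```python
from h import *;from rig import sensors,viewer
s=sensors.sense();c=viewer.camera_info("wrist");im=cv2.imread("pics/w3.png")
hsv=cv2.cvtColor(im,cv2.COLOR_BGR2HSV).astype(int)
m=(abs(hsv[...,0]-105)<12)&(hsv[...,1]>120)&(hsv[...,2]>60);m[:255]=0;m[288:]=0
R=Ro.from_rotvec(s["eef_rot"]).as_matrix()
for r in (266,272,278,284):
    k=np.where(m[r])[0]; p=[ray(c,(q,r),.117) for q in (k.min(),k.max())]
    print(r,k.min(),k.max(),(R.T@(np.mean(p,0)-s["tcp_pos"])*1000).round(1))
```

```text
266 265 515 [ 6.  52.3  2.5]
272 260 515 [ 2.8 51.4  2.5]
278 257 515 [-0.4 51.   2.5]
284 256 515 [-3.7 51.   2.5]
```

Run:
```python
from h import *;from rig import sensors,viewer
s=sensors.sense();c=viewer.camera_info("wrist");im=cv2.imread("pics/w3.png")
hsv=cv2.cvtColor(im,cv2.COLOR_BGR2HSV).astype(int)
m=(abs(hsv[...,0]-105)<12)&(hsv[...,1]>120)&(hsv[...,2]>60);m[:255]=0;m[288:]=0;m[:,330:]=0
R=Ro.from_rotvec(s["eef_rot"]).as_matrix()
for r in range(262,288,3):
    k=np.where(m[r])[0]; p=[ray(c,(q,r),.117) for q in (k.min(),k.max())]
    print(r,k.min(),k.max(),(R.T@(np.mean(p,0)-s["tcp_pos"])*1000).round(1), np.linalg.norm(p[0]-p[1])*1000)
```

```text
262 274 288 [8.1 0.2 2.5] 6.6576241453634974
265 267 295 [6.5 0.2 2.5] 13.353466570434772
268 263 299 [4.9 0.2 2.5] 17.218163410392503
271 260 301 [ 3.3 -0.   2.5] 19.66617240917465
274 259 303 [1.7 0.2 2.5] 21.166277316111923
277 258 304 [0.1 0.2 2.5] 22.192632808614427
280 257 305 [-1.5  0.2  2.5] 23.224965910516776
283 256 305 [-3.1 -0.   2.5] 23.778047474224383
286 256 305 [-4.8 -0.   2.5] 23.847696076832452
```

Held cube's window is centred on the closing line to 0.2 mm, so the wrist camera is good across the fingers. It puts the tray about 3 mm further to -x than the top camera does. I'll split the difference, lower, and check close up.

Emit:
send_rows --targets "0.001 -0.0035 0.03 0 0.2;0.001 -0.0035 0.055 0 0.2;0.001 -0.0035 0.055 0 0.2;0.001 -0.0035 0.055 0 0.2"

```text
t: 5.2
tcp_pos: [0.4628, -0.0582, 0.0646]
eef_rot: [-2.455, -1.959, 0.0]
ft_force: [0.9, -0.4, -0.8]
finger_gap: 0.0339
grip_force: 15.0
```

Run:
```python
from h import *;from rig import sensors,viewer
s=sensors.sense();c=viewer.camera_info("wrist");im=viewer.camera("wrist");print(s["t"],s["tcp_pos"])
hsv=cv2.cvtColor(im,cv2.COLOR_BGR2HSV).astype(int);H,S,V=hsv[...,0],hsv[...,1],hsv[...,2]
R=Ro.from_rotvec(s["eef_rot"]).as_matrix()
mb=(abs(H-113)<14)&(S>120)&(V>50);mb[:,:150]=0;mb[:,400:]=0;mb[262:]=0
rr=np.where(mb.sum(1)>20)[0];print("first row",rr.min(), [(R.T@(ray(c,(281,rr.min()),z)-s["tcp_pos"])*1000).round(1) for z in (.008,.018)])
for r in range(rr.min()+3,250,12):
    k=np.where(mb[r])[0]; p=[R.T@(ray(c,(q,r),.018)-s["tcp_pos"])*1000 for q in (k.min(),k.max())]
    print(r,k.min(),k.max(),p[0].round(1),p[1].round(1))
cv2.imwrite("pics/w4.png",cv2.resize(im[120:330,150:410],None,fx=3,fy=2.8))
```

```text
5.2 [ 0.46281063 -0.05824774  0.06458007]
first row 168 [array([43.5,  0.3, 56.6]), array([45.3,  0.3, 46.6])]
171 242 320 [ 43.6 -22.   46.6] [43.6 22.6 46.6]
183 242 321 [ 36.5 -22.3  46.6] [36.6 23.4 46.6]
195 214 349 [ 29.4 -38.9  46.6] [29.4 40.  46.6]
207 215 348 [ 22.1 -38.7  46.6] [22.1 39.8 46.6]
219 215 348 [ 14.6 -39.1  46.6] [14.6 40.3 46.6]
231 217 347 [  6.9 -38.4  46.6] [ 7.  40.1 46.5]
243 217 345 [ -0.9 -38.8  46.6] [-0.9 39.3 46.5]
```

View pics/w4.png

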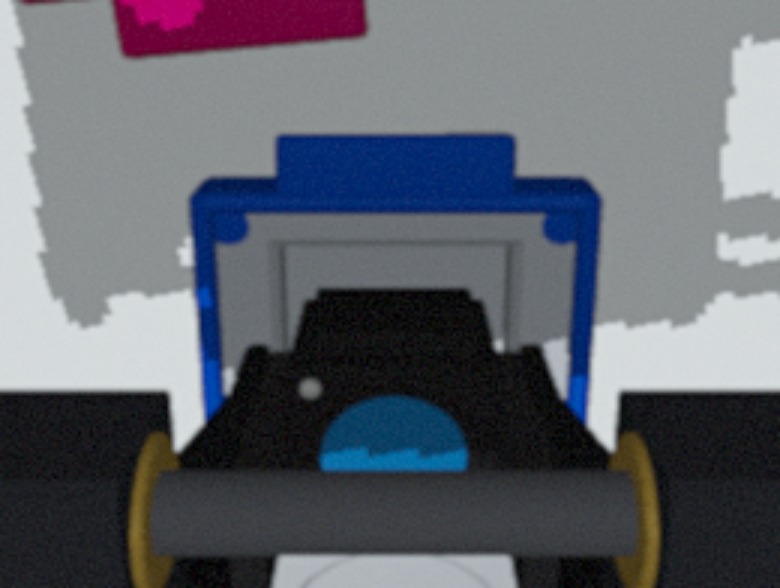

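Close up, the rim lies symmetric about the tool (-39/+40 mm). The well's far edge is at crop (393,240), and the cube sits centred in front of it. I'll lower and release.

Emit:
send_rows --targets "0 0 0.012 0 0.2;0 0 0.02 0 0.2;0 0 0.023 0 0.2;0 0 0.023 0 0.2;0 0 0.023 0 0.2"

```text
t: 5.75
tcp_pos: [0.4626, -0.058, 0.0417]
eef_rot: [-2.455, -1.96, 0.001]
ft_force: [-0.6, 0.1, 3.7]
finger_gap: 0.0339
grip_force: 15.0
```

Emit:
send_rows --targets "0 0 0 0 0.5;0 0 0 0 0.6;0 0 0 0 0.6;0 0 -0.02 0 0.6;0 0 -0.06 0 0.7;0 0 -0.1 0 0.8;-0.05 0 -0.14 0 1;-0.08 0 -0.16 0 1;-0.08 0 -0.16 0 1;-0.08 0 -0.16 0 1"

```text
t: 6.75
tcp_pos: [0.4451, -0.1367, 0.202]
eef_rot: [2.457, 1.956, 0.001]
ft_force: [0.2, -0.0, 0.4]
finger_gap: 0.0853
grip_force: 0.0
```

Run:
```python
from h import *
s,c,im=cube("w5",105,.041)
print(s["t"],s["tcp_pos"])
hsv=cv2.cvtColor(im,cv2.COLOR_BGR2HSV).astype(int);H,S,V=hsv[...,0],hsv[...,1],hsv[...,2]
print(go(s,[.6198-.002,-.0813-.08,.24],0), go(s,[.59,-.07,.24],0))
```

```text
window [279.9 106.6] [ 0.4623 -0.0598  0.041 ] rect mm [array([462.8, -58. ]), array([36.5, 33.3]), np.float64(77.1)]
6.75 [ 0.44509103 -0.13674984  0.20204354]
(array([ 0.0147,  0.1739, -0.0377]), np.float64(-12.93)) (array([ 0.0975,  0.1264, -0.0378]), np.float64(-12.93))
```

View pics/w5.png

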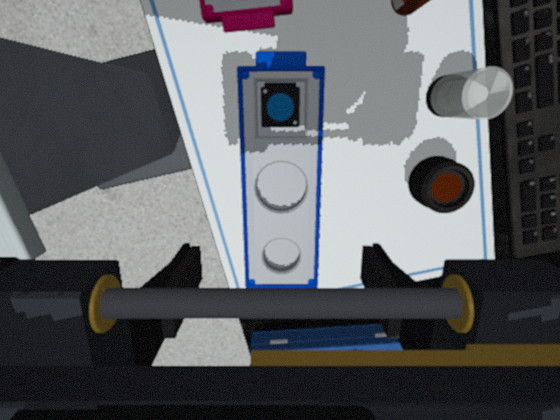

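The wrist view shows the blue cube seated centrally in its square well (window (280,107)). The empty wells are at (281,186) and (282,254). Next I'll put the camera between the objective and the oil.

Run:
```python
from h import *;from rig import sensors,viewer
s=sensors.sense();c=viewer.camera_info("wrist")
print(go(s,[.605,-.125,.24],0), ray(c,(281.5,185.5),.017),ray(c,(282,255),.017))
```

```text
(array([ 0.0456,  0.1539, -0.0389]), np.float64(-12.79)) [ 0.44620434 -0.13239478  0.017     ] [ 0.42992546 -0.20672636  0.017     ]
```

Emit:
send_rows --targets "0.046 0.154 -0.039 -12.8 1;0.046 0.154 -0.039 -12.8 1;0.046 0.154 -0.039 -12.8 1;0.046 0.154 -0.039 -12.8 1;0.046 0.154 -0.039 -12.8 1;0.046 0.154 -0.039 -12.8 1;0.046 0.154 -0.039 -12.8 1;0.046 0.154 -0.039 -12.8 1"

```text
t: 7.6
tcp_pos: [0.6041, -0.1253, 0.2403]
eef_rot: [-2.221, -2.221, 0.002]
ft_force: [-0.6, -0.5, -0.1]
finger_gap: 0.087
grip_force: 0.0
```

Run:
```python
from h import *;from rig import sensors,viewer
s=sensors.sense();c=viewer.camera_info("wrist");im=viewer.camera("wrist");print(s["t"],s["tcp_pos"])
for n,X in (("obj",(.6198,-.0813,.074)),("obj0",(.6198,-.0813,.002)),("oil",(.5924,.0075,.074))): print(n,px(c,X).round(1))
cv2.imwrite("pics/w6.png",im);cv2.imwrite("pics/w6c.png",cv2.resize(im[0:190,180:400],None,fx=3,fy=3))
```

```text
7.6 [ 0.60410908 -0.12529442  0.24032116]
obj [298.2 146.2]
obj0 [295.1 138.9]
oil [267.1  39.2]
```

View pics/w6c.png

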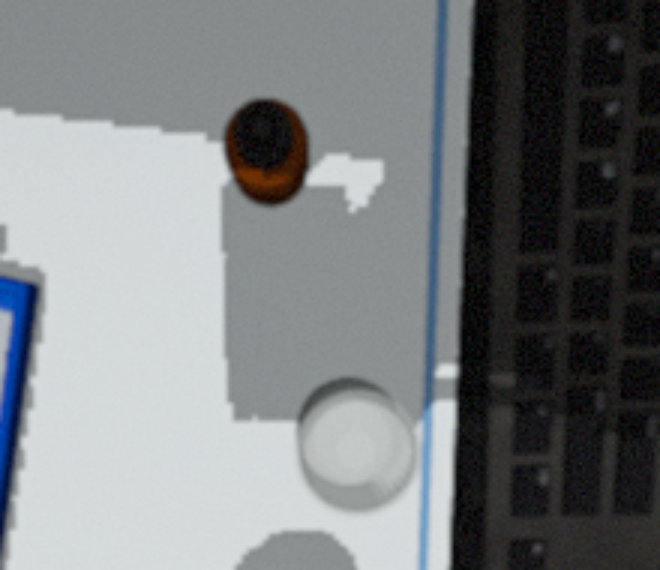

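The crop shows the objective's case top centred near crop (357,448) and the oil's black cap at crop (263,134), with its body bottom at (270,180). Both agree with the top camera to a few mm.

Run:
```python
from h import *;from rig import sensors,viewer
s=sensors.sense();c=viewer.camera_info("wrist")
print(ray(c,(299,149.3),.074),ray(c,(267.7,44.7),.074))
print(go(s,[.619,-.083,.13],0),go(s,[.619,-.083,.05],0))
```

```text
[ 0.62089201 -0.08428384  0.074     ] [0.59313986 0.00322081 0.074     ]
(array([0.0425, 0.0147, 0.1106]), np.float64(-0.01)) (array([0.0426, 0.0148, 0.1906]), np.float64(-0.01))
```

Emit:
send_rows --targets "0.043 0.016 0.05 0 0.68;0.043 0.016 0.1 0 0.68;0.043 0.016 0.11 0 0.68;0.043 0.016 0.11 0 0.68;0.043 0.016 0.11 0 0.68"

```text
t: 8.15
tcp_pos: [0.6213, -0.0828, 0.1314]
eef_rot: [2.221, 2.221, -0.0]
ft_force: [-0.1, -0.5, 1.0]
finger_gap: 0.0602
grip_force: 0.0
```

Run:
```python
from h import *;from rig import sensors,viewer
s=sensors.sense();c=viewer.camera_info("wrist");print(s["t"],s["finger_gap"],s["tcp_pos"],go(s,[.6205,-.0825,.056],0))
cv2.imwrite("pics/w7.png",viewer.camera("wrist"))
```

```text
8.15 0.06024721226275022 [ 0.62127464 -0.08278893  0.13138871] (array([ 0.0003, -0.0008,  0.0754]), np.float64(-0.02))
```

View pics/w7.png

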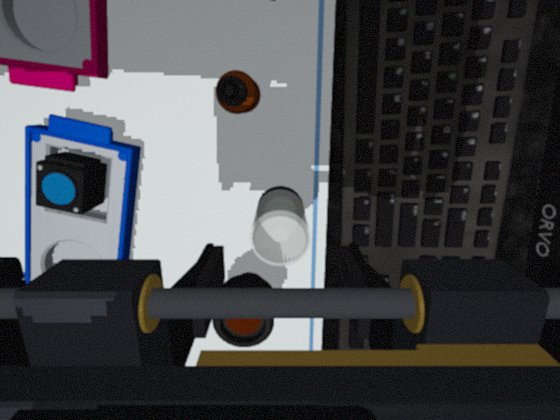

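The objective's top is at (281,238), midway between the fingertips at columns 213 and 350. I'll check the projection before going down.

Run:
```python
from h import *;from rig import sensors,viewer
c=viewer.camera_info("wrist")
print(px(c,[.6213,-.0828,.074]),px(c,[.6213,-.0828,.002]),ray(c,(281,238),.074))
```

```text
[279.2783422  233.98735888] [279.43653563 202.91666947] [ 0.6224069  -0.08557942  0.074     ]
```

Emit:
send_rows --targets "-0.001 0 0.03 0 0.68;-0.001 0 0.055 0 0.68;-0.001 0 0.0755 0 0.68;-0.001 0 0.0755 0 0.68;-0.001 0 0.0755 0 0.4;-0.001 0 0.0755 0 0.3;-0.001 0 0.0755 0 0.3;-0.001 0 0.0755 0 0.3;-0.001 0 0.0755 0 0.3" --grip_force 15

```text
t: 9.1
tcp_pos: [0.622, -0.0834, 0.0566]
eef_rot: [2.22, 2.22, 0.001]
ft_force: [-2.0, -1.1, 6.5]
finger_gap: 0.0388
grip_force: 15.0
```

Run:
```python
from h import *;from rig import sensors
s=sensors.sense();print(s["t"],go(s,[.4464,-.1311,.12],-12.8))
```

```text
9.1 (array([-0.0477, -0.1755, -0.0636]), np.float64(12.81))
```

Emit:
send_rows --targets "0 0 -0.035 0 0.3;0 0 -0.064 0 0.3;-0.012 -0.045 -0.064 4 0.3;-0.023 -0.085 -0.064 8 0.3;-0.034 -0.125 -0.064 12.8 0.3;-0.043 -0.16 -0.064 12.8 0.3;-0.0475 -0.1755 -0.064 12.8 0.3;-0.0475 -0.1755 -0.064 12.8 0.3;-0.0475 -0.1755 -0.064 12.8 0.3;-0.0475 -0.1755 -0.064 12.8 0.3"

```text
t: 10.1
tcp_pos: [0.4471, -0.1302, 0.1194]
eef_rot: [2.453, 1.961, 0.002]
ft_force: [-0.1, 0.2, -1.2]
finger_gap: 0.0386
grip_force: 15.0
```

Run:
```python
from h import *;from rig import sensors,viewer
s=sensors.sense();print(s["t"],s["tcp_pos"],s["finger_gap"],go(s,[.4464,-.1311,.082],-12.8),go(s,[.4464,-.1311,.0606],-12.8))
cv2.imwrite("pics/w8.png",viewer.camera("wrist"))
```

```text
10.1 [ 0.44707003 -0.13021206  0.11937423] 0.038599696488546185 (array([-0.001 , -0.0005,  0.0374]), np.float64(0.09)) (array([-0.001 , -0.0005,  0.0588]), np.float64(0.09))
```

View pics/w8.png

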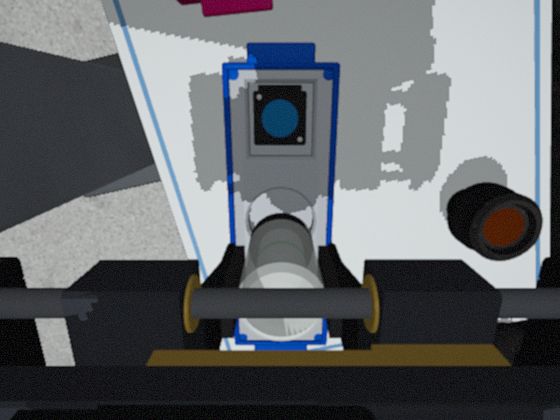

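The objective is held upright, centred over its well (columns 247-314). I'll lower and release it.

Emit:
send_rows --targets "-0.001 -0.0005 0.025 0 0.3;-0.001 -0.0005 0.042 0 0.3;-0.001 -0.0005 0.052 0 0.3;-0.001 -0.0005 0.0585 0 0.3;-0.001 -0.0005 0.0585 0 0.3;-0.001 -0.0005 0.0585 0 0.3"

```text
t: 10.75
tcp_pos: [0.4458, -0.1316, 0.0609]
eef_rot: [2.454, 1.96, 0.001]
ft_force: [0.3, -0.7, -0.4]
finger_gap: 0.0385
grip_force: 15.0
```

Emit:
send_rows --targets "0 0 0 0 0.5;0 0 0 0 0.65;0 0 0 0 0.7;0 0 -0.03 0 0.7;0 0 -0.08 0 0.7;0 0 -0.1 0 0.7;0 0 -0.1 0 0.7"

```text
t: 11.45
tcp_pos: [0.4476, -0.1324, 0.1644]
eef_rot: [2.45, 1.956, 0.005]
ft_force: [0.3, 1.2, 0.3]
finger_gap: 0.0607
grip_force: 0.0
```

Run:
```python
from h import *;from rig import sensors,viewer
s=sensors.sense();print(s["t"],s["tcp_pos"],s["finger_gap"],go(s,[.5925,.005,.13],0))
im=viewer.camera("wrist");cv2.imwrite("pics/w9.png",im)
```

```text
11.45 [ 0.44761131 -0.1323921   0.16440613] 0.06067863722169979 (array([0.1661, 0.1106, 0.035 ]), np.float64(-12.79))
```

View pics/w9.png

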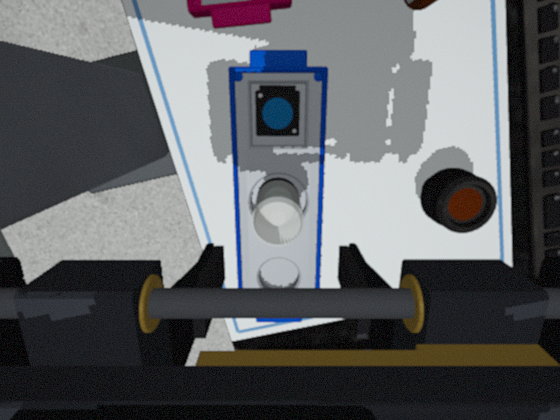

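The objective stands in its round well (top at (278,218), base inside the ring). The oil is next. I have two pictures left to view, so from here I'll rely on numeric measurement.

Emit:
send_rows --targets "0.166 0.1105 0.01 -12.8 0.6;0.166 0.1105 0.01 -12.8 0.6;0.166 0.1105 0.01 -12.8 0.6;0.166 0.1105 0.01 -12.8 0.6;0.166 0.1105 0.035 -12.8 0.6;0.166 0.1105 0.035 -12.8 0.6;0.166 0.1105 0.035 -12.8 0.6;0.166 0.1105 0.035 -12.8 0.6"

```text
t: 12.3
tcp_pos: [0.5892, 0.0044, 0.1258]
eef_rot: [2.223, 2.219, -0.001]
ft_force: [0.2, -0.4, 0.2]
finger_gap: 0.0521
grip_force: 0.0
```

Run:
```python
from h import *;from rig import sensors,viewer
s=sensors.sense();c=viewer.camera_info("wrist");im=viewer.camera("wrist");cv2.imwrite("pics/w10.png",im)
print(s["t"],s["finger_gap"],s["tcp_pos"],go(s,[.5925,.005,.044],0))
hsv=cv2.cvtColor(im,cv2.COLOR_BGR2HSV).astype(int);H,S,V=hsv[...,0],hsv[...,1],hsv[...,2]
print("expect cap at",px(c,s["tcp_pos"]*[1,1,0]+[0,0,.074]).round(1),"base",px(c,s["tcp_pos"]*[1,1,0]).round(1))
for n,m in (("dark",V<45),("brown",(H<15)&(S>130)&(V>40))):
    m=m.copy();m[:100]=0;m[262:]=0;m[:,:225]=0;m[:,335:]=0
    for ce,st,_ in blobs(m,60): print(n,ce.round(1),st)
```

```text
12.3 0.052122056702865495 [0.58917956 0.00442306 0.12577486] (array([0.0007, 0.0033, 0.0818]), np.float64(-0.1))
expect cap at [280.9 238.3] base [280.9 204.8]
dark [302.3 114.2] [276 100  55  29 649]
dark [285.5 230.2] [273 217  26  28 566]
dark [227.5 254. ] [225 247   6  15  90]
brown [285.4 212.6] [268 193  35  41 619]
```

Run:
```python
from h import *;from rig import viewer
c=viewer.camera_info("wrist")
print(ray(c,(285.5,233),.074),"base far edge minus r",ray(c,(285.4,193),.002)-[0,.0135,0], ray(c,(273,231),.074),ray(c,(299,231),.074),-c["R"].T@c["t"])
```

```text
[0.59242692 0.00781584 0.074     ] base far edge minus r [0.5933391  0.00150135 0.002     ] [0.58465158 0.00916124 0.074     ] [0.6008182  0.00913082 0.074     ] [0.58951994 0.08331215 0.26756721]
```

Emit:
send_rows --targets "0.001 0.0035 0.02 0 0.6;0.001 0.0035 0.045 0 0.6;0.001 0.0035 0.07 0 0.6;0.001 0.0035 0.0835 0 0.6;0.001 0.0035 0.0835 0 0.6;0.001 0.0035 0.0835 0 0.3;0.001 0.0035 0.0835 0 0.15;0.001 0.0035 0.0835 0 0.15;0.001 0.0035 0.0835 0 0.15;0.001 0.0035 0.0835 0 0.15;0.001 0.0035 0.0835 0 0.15" --grip_force 12

```text
t: 13.45
tcp_pos: [0.5936, 0.0069, 0.0428]
eef_rot: [2.22, 2.221, 0.001]
ft_force: [-0.6, 0.9, 4.4]
finger_gap: 0.0265
grip_force: 12.0
```

Run:
```python
from h import *;from rig import sensors
s=sensors.sense();print(s["t"],go(s,[.4298,-.2043,.16],-12.8))
```

```text
13.45 (array([-0.2111, -0.1637, -0.1173]), np.float64(12.82))
```

Emit:
send_rows --targets "0 0 -0.04 0 0.15;0 0 -0.08 0 0.15;0 0 -0.117 0 0.15;-0.035 -0.027 -0.117 4 0.15;-0.07 -0.054 -0.117 8 0.15;-0.105 -0.081 -0.117 12.8 0.15;-0.14 -0.108 -0.117 12.8 0.15;-0.175 -0.135 -0.117 12.8 0.15;-0.211 -0.1635 -0.117 12.8 0.15;-0.211 -0.1635 -0.117 12.8 0.15;-0.211 -0.1635 -0.117 12.8 0.15;-0.211 -0.1635 -0.117 12.8 0.15"

```text
t: 14.65
tcp_pos: [0.4303, -0.2032, 0.1591]
eef_rot: [-2.453, -1.962, -0.001]
ft_force: [0.6, 0.6, -1.2]
finger_gap: 0.0264
grip_force: 12.0
```

Run:
```python
from h import *;from rig import sensors,viewer
s=sensors.sense();print(s["t"],s["tcp_pos"],s["finger_gap"],go(s,[.4298,-.2043,.0475],-12.8))
c=viewer.camera_info("wrist");im=viewer.camera("wrist");cv2.imwrite("pics/w11.png",im)
R=Ro.from_rotvec(s["eef_rot"]).as_matrix()
hsv=cv2.cvtColor(im,cv2.COLOR_BGR2HSV).astype(int);H,S,V=hsv[...,0],hsv[...,1],hsv[...,2]
mb=(abs(H-113)<14)&(S>120)&(V>50);mb[:,:180]=0;mb[:,400:]=0;mb[270:]=0
for r in range(70,250,20):
    k=np.where(mb[r])[0]
    if len(k)>1: print(r,[(R.T@(ray(c,(q,r),.018)-s["tcp_pos"])*1000)[:2].round(1) for q in (k.min(),k.max())])
```

```text
14.65 [ 0.43032196 -0.20315209  0.15906763] 0.026358803210164646 (array([-0.0013, -0.0003,  0.1116]), np.float64(0.11))
70 [array([106.5, -39.2]), array([106.5,  38.9])]
90 [array([ 91.6, -39.1]), array([91.6, 39.5])]
110 [array([ 76.2, -38.9]), array([76.2, 39.4])]
130 [array([ 60.3, -38.7]), array([60.3, 39.2])]
150 [array([ 43.8, -38.6]), array([43.8, 39. ])]
170 [array([ 26.8, -38.4]), array([26.8, 38.9])]
190 [array([  9.1, -39.1]), array([ 9.1, 38.7])]
210 [array([ -9.2, -38.9]), array([-9.2, 39.4])]
230 [array([-28.2, -38.7]), array([-28.2,  38.3])]
```

Emit:
send_rows --targets "-0.001 0 0.04 0 0.15;-0.001 0 0.075 0 0.15;-0.001 0 0.1 0 0.15;-0.001 0 0.106 0 0.15;-0.001 0 0.1115 0 0.15;-0.001 0 0.1115 0 0.15;-0.001 0 0.1115 0 0.15"

```text
t: 15.4
tcp_pos: [0.4306, -0.2054, 0.0488]
eef_rot: [2.453, 1.96, 0.001]
ft_force: [-0.2, -0.4, -0.2]
finger_gap: 0.0266
grip_force: 12.0
```

Emit:
send_rows --targets "0.001 0 0.002 0 0.15;0.001 0 0.002 0 0.15;0.001 0 0.002 0 0.15"

```text
t: 15.7
tcp_pos: [0.4307, -0.2047, 0.0467]
eef_rot: [2.453, 1.959, 0.001]
ft_force: [-0.1, 0.2, 4.9]
finger_gap: 0.0266
grip_force: 12.0
```

Contact with the floor at the expected height. I'll release, rise and head for the magenta cube.

Emit:
send_rows --targets "0 0 0 0 0.35;0 0 0 0 0.5;0 0 0 0 0.55;0 0 -0.03 0 0.55;0 0 -0.07 0 0.6;0 0 -0.12 0 0.6;0 0 -0.17 0 0.6;0 0 -0.19 0 0.6;0 0 -0.19 0 0.6"

```text
t: 16.6
tcp_pos: [0.4315, -0.205, 0.2392]
eef_rot: [2.45, 1.956, 0.004]
ft_force: [0.1, -0.0, -0.0]
finger_gap: 0.0521
grip_force: 0.0
```

Run:
```python
from h import *;from rig import sensors
s=sensors.sense();print(s["t"],s["tcp_pos"],go(s,[.606,.01,.225],0))
```

```text
16.6 [ 0.43146173 -0.20499905  0.23922846] (array([0.2483, 0.1225, 0.0145]), np.float64(-12.79))
```

Emit:
send_rows --targets "0.248 0.1225 0.0145 -12.8 0.75;0.248 0.1225 0.0145 -12.8 0.75;0.248 0.1225 0.0145 -12.8 0.75;0.248 0.1225 0.0145 -12.8 0.75;0.248 0.1225 0.0145 -12.8 0.75;0.248 0.1225 0.0145 -12.8 0.75;0.248 0.1225 0.0145 -12.8 0.75;0.248 0.1225 0.0145 -12.8 0.75;0.248 0.1225 0.0145 -12.8 0.75;0.248 0.1225 0.0145 -12.8 0.75"

```text
t: 17.6
tcp_pos: [0.6034, 0.0086, 0.2208]
eef_rot: [2.224, 2.219, -0.002]
ft_force: [1.0, 0.3, 1.0]
finger_gap: 0.0651
grip_force: 0.0
```

Run:
```python
from h import *
s,c,im=cube("w12",168);print(s["t"],s["tcp_pos"])
hsv=cv2.cvtColor(im,cv2.COLOR_BGR2HSV).astype(int)
# white stain cap in view? and magenta-cube expected pixel
print(px(c,[.6071,.089,.037]),px(c,[.5826,.158,.1]))
```

```text
window [283.3 105. ] [0.6056 0.0887 0.037 ] rect mm [array([606.1,  90.1]), array([36.5, 32.6]), np.float64(74.2)]
17.6 [0.60337113 0.00860438 0.22076548]
[284.84509883 104.60590385] [2.50575299e+02 2.88200808e-03]
```

The magenta cube is at (0.606, 0.0893) and its short axis heads -15.8°. The window, rectangle and top camera agree within 1.5 mm.

Run:
```python
from h import *;from rig import sensors
s=sensors.sense();print(go(s,[.606,.0893,.1],-15.8),go(s,[.606,.0893,.039],-15.8))
```

```text
(array([0.0806, 0.0023, 0.1209]), np.float64(15.68)) (array([0.0807, 0.0023, 0.1819]), np.float64(15.68))
```

The stain bottle's cap would come close to the gripper body here, so I'll take the stain first.

Emit:
send_rows --targets "0.065 -0.02 -0.02 0 0.75;0.065 -0.02 -0.02 0 0.75;0.065 -0.02 -0.02 0 0.75;0.065 -0.02 -0.02 0 0.75;0.065 -0.02 -0.02 0 0.75"

```text
t: 18.15
tcp_pos: [0.5841, 0.0732, 0.2407]
eef_rot: [2.224, 2.218, -0.002]
ft_force: [-0.1, -0.7, 0.1]
finger_gap: 0.0654
grip_force: 0.0
```

Run:
```python
from h import *;from rig import sensors,viewer
s=sensors.sense();c=viewer.camera_info("wrist");im=viewer.camera("wrist");cv2.imwrite("pics/w13.png",im);print(s["t"],s["tcp_pos"])
p=px(c,[.5826,.158,.1]);print("pred cap",p)
hsv=cv2.cvtColor(im,cv2.COLOR_BGR2HSV).astype(int);H,S,V=hsv[...,0],hsv[...,1],hsv[...,2]
m=(H<18)&(S>110)&(V>30);m[240:]=0
for ce,st,_ in blobs(m,60): print("brown",ce.round(1),st)
x,y=p.astype(int);cr=im[max(0,y-70):y+70,x-70:x+70]
cv2.imwrite("pics/w13c.png",cv2.resize(cr,None,fx=4,fy=4))
```

```text
18.15 [0.58411786 0.07318337 0.24067617]
pred cap [278.80268084  98.60746503]
brown [278.8 101.5] [259  81  38  40 289]
```

View pics/w13c.png

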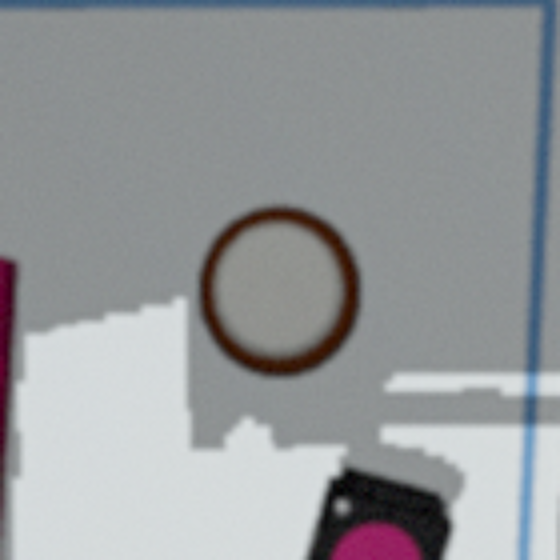

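The stain bottle is seen straight from above. The cap and body ring are concentric at pixel (278.5,101).

Run:
```python
from h import *;from rig import sensors,viewer
s=sensors.sense();c=viewer.camera_info("wrist")
print(ray(c,(278.5,101),.1),ray(c,(278.5,101),.06)); print(go(s,[.583,.157,.16],0),go(s,[.583,.157,.05],0))
```

```text
[0.5823265  0.15626309 0.1       ] [0.58202938 0.15685057 0.06      ]
(array([ 0.0838, -0.0013,  0.0804]), np.float64(-0.16)) (array([ 0.0839, -0.0012,  0.1904]), np.float64(-0.16))
```

Emit:
send_rows --targets "0.084 -0.0015 0.03 0 0.7;0.084 -0.0015 0.075 0 0.7;0.084 -0.0015 0.075 0 0.7;0.084 -0.0015 0.075 0 0.7;0.084 -0.0015 0.075 0 0.7"

```text
t: 18.7
tcp_pos: [0.5833, 0.1575, 0.1663]
eef_rot: [2.223, 2.219, -0.001]
ft_force: [0.9, 0.7, 0.0]
finger_gap: 0.0608
grip_force: 0.0
```

Run:
```python
from h import *;from rig import sensors
s=sensors.sense();print(s["t"],s["tcp_pos"],s["finger_gap"],go(s,[.5825,.157,.05],0))
```

```text
18.7 [0.58325415 0.15754167 0.16627509] 0.060759398055269184 (array([-0.0004, -0.0008,  0.1163]), np.float64(-0.1))
```

Emit:
send_rows --targets "0 -0.001 0.03 0 0.7;0 -0.001 0.06 0 0.7;0 -0.001 0.09 0 0.7;0 -0.001 0.116 0 0.7;0 -0.001 0.116 0 0.7;0 -0.001 0.116 0 0.4;0 -0.001 0.116 0 0.3;0 -0.001 0.116 0 0.3;0 -0.001 0.116 0 0.3;0 -0.001 0.116 0 0.3" --grip_force 15

```text
t: 19.7
tcp_pos: [0.5822, 0.1597, 0.0515]
eef_rot: [2.22, 2.221, 0.002]
ft_force: [-1.3, -1.1, 6.7]
finger_gap: 0.0376
grip_force: 15.0
```

Run:
```python
from h import *;from rig import sensors
s=sensors.sense();u=np.array([np.cos(np.radians(82.53)),np.sin(np.radians(82.53))]);x=np.array([u[1],-u[0]])
ctr=np.array([.465,.0988])-.0025*x+.001*u;w=ctr-.038*u;print(ctr,w,ctr+.038*u,go(s,[*w,.13],-7.47))
```

```text
[0.46265122 0.10011653] [0.45771096 0.06243903] [0.46759149 0.13779403] (array([-0.0972, -0.1243, -0.0787]), np.float64(7.49))
```

Emit:
send_rows --targets "0 0 -0.04 0 0.3;0 0 -0.0785 0 0.3;-0.025 -0.032 -0.0785 3 0.3;-0.05 -0.064 -0.0785 7.5 0.3;-0.075 -0.096 -0.0785 7.5 0.3;-0.096 -0.124 -0.0785 7.5 0.3;-0.096 -0.124 -0.0785 7.5 0.3;-0.096 -0.124 -0.0785 7.5 0.3;-0.096 -0.124 -0.0785 7.5 0.3"

```text
t: 20.6
tcp_pos: [0.4584, 0.0643, 0.129]
eef_rot: [2.36, 2.073, 0.002]
ft_force: [-0.4, -0.2, -0.9]
finger_gap: 0.0373
grip_force: 15.0
```

```bash
cat > tray.py <<'E'
from h import *;from rig import sensors,viewer
import sys
s=sensors.sense();c=viewer.camera_info("wrist");im=viewer.camera("wrist");cv2.imwrite(f"pics/{sys.argv[1]}.png",im)
print(s["t"],s["tcp_pos"],s["finger_gap"])
R=Ro.from_rotvec(s["eef_rot"]).as_matrix()
hsv=cv2.cvtColor(im,cv2.COLOR_BGR2HSV).astype(int);H,S,V=hsv[...,0],hsv[...,1],hsv[...,2]
mb=(abs(H-168)<14)&(S>110)&(V>40);mb[:,:170]=0;mb[:,400:]=0;mb[270:]=0
for r in range(5,262,6):
    k=np.where(mb[r])[0]
    if len(k)>10 or (len(k)>1 and r%24==5): print(r,len(k),[(R.T@(ray(c,(q,r),.018)-s["tcp_pos"])*1000)[:2].round(1) for q in (k.min(),k.max())])
print(go(s,[float(sys.argv[2]),float(sys.argv[3]),float(sys.argv[4])],-7.47))
E
python3 tray.py w14 .4577 .064 .0555
```

```text
20.6 [0.45841246 0.06433861 0.12898391] 0.0373349728409834
47 65 [array([118.3, -23.4]), array([118.3,  20.9])]
53 65 [array([114.5, -23.5]), array([114.5,  21. ])]
59 65 [array([110.7, -23.6]), array([110.7,  21.1])]
65 111 [array([106.8, -39.9]), array([106.8,  37.4])]
71 31 [array([102.8, -40.8]), array([102.9,  38.3])]
77 28 [array([ 98.9, -40.3]), array([98.9, 37.8])]
83 11 [array([ 94.9, -40.5]), array([94.9, 37.9])]
89 12 [array([ 90.9, -40.7]), array([90.9, 38.1])]
95 11 [array([ 86.8, -40.1]), array([86.8, 38.3])]
101 10 [array([ 82.7, -40.3]), array([82.7, 37.8])]
107 11 [array([ 78.5, -40.5]), array([78.5, 38. ])]
113 12 [array([ 74.3, -40.7]), array([74.3, 38.2])]
125 10 [array([ 65.8, -40.4]), array([65.8, 37.8])]
131 11 [array([ 61.5, -40.6]), array([61.5, 38. ])]
137 12 [array([ 57.1, -40.8]), array([57.1, 38.2])]
149 10 [array([ 48.2, -40.5]), array([48.2, 37.8])]
155 11 [array([ 43.7, -40.7]), array([43.7, 38. ])]
161 11 [array([ 39.2, -40.2]), array([39.2, 38.2])]
167 11 [array([ 34.6, -40.4]), array([34.6, 38.4])]
173 10 [array([ 29.9, -40.6]), array([29.9, 37.9])]
197 9 [array([ 10.8, -39.9]), array([10.8, 37.9])]
221 9 [array([ -9.1, -40. ]), array([-9.1, 37.9])]
233 11 [array([-19.4, -40.4]), array([-19.4,  38.3])]
245 5 [array([-30. ,  34.7]), array([-30.,  38.])]
(array([-0.0005, -0.0008,  0.0735]), np.float64(0.04))
```

Run:
```python
from h import *;from rig import sensors,viewer
s=sensors.sense();c=viewer.camera_info("wrist");R=Ro.from_rotvec(s["eef_rot"]).as_matrix()
g=cv2.cvtColor(cv2.imread("pics/w14.png"),cv2.COLOR_BGR2GRAY).astype(float)
for col in (265,277,289):
    p=g[:,col-4:col+5].mean(1); d=np.diff(cv2.GaussianBlur(p[:,None],(1,3),0)[:,0])
    print(col,[(int(r),round(d[r]),round((R.T@(ray(c,(col,r+.5),.016)-s["tcp_pos"])*1000)[0],1)) for r in range(60,235) if abs(d[r])>4 and abs(d[r])==abs(d[r-1:r+2]).max()])
p=g[100:104].mean(0);d=np.diff(p);print([(int(q),round(d[q]),round((R.T@(ray(c,(q+.5,102),.016)-s["tcp_pos"])*1000)[1],1)) for q in range(215,345) if abs(d[q])>4])
```

```text
265 [(70, 27, np.float64(103.4)), (79, -11, np.float64(97.4)), (83, 14, np.float64(94.7)), (151, -9, np.float64(46.1)), (154, 9, np.float64(43.9)), (189, 20, np.float64(16.4)), (221, -32, np.float64(-10.2))]
277 [(70, 27, np.float64(103.4)), (79, -12, np.float64(97.4)), (83, 14, np.float64(94.7)), (151, -10, np.float64(46.1)), (154, 8, np.float64(43.9)), (184, -7, np.float64(20.5)), (187, 13, np.float64(18.1)), (192, 9, np.float64(14.0)), (197, 11, np.float64(9.9)), (217, -55, np.float64(-6.8))]
289 [(70, 27, np.float64(103.4)), (79, -11, np.float64(97.4)), (83, 14, np.float64(94.7)), (151, -10, np.float64(46.1)), (154, 8, np.float64(43.9)), (185, -5, np.float64(19.7)), (188, 4, np.float64(17.2)), (203, 20, np.float64(5.0)), (218, -50, np.float64(-7.6))]
[(222, -18, np.float64(-42.5)), (223, -40, np.float64(-41.8)), (224, -37, np.float64(-41.0)), (225, -9, np.float64(-40.3)), (229, 28, np.float64(-37.4)), (230, 28, np.float64(-36.7)), (231, 15, np.float64(-35.9)), (243, -6, np.float64(-27.2)), (244, -9, np.float64(-26.4)), (246, -9, np.float64(-25.0)), (248, 16, np.float64(-23.5)), (249, 14, np.float64(-22.8)), (308, -7, np.float64(20.2)), (309, -17, np.float64(21.0)), (311, 8, np.float64(22.4)), (312, 7, np.float64(23.1)), (313, 8, np.float64(23.9)), (326, -11, np.float64(33.4)), (327, -23, np.float64(34.1)), (328, -35, np.float64(34.8)), (329, -7, np.float64(35.5)), (333, 39, np.float64(38.5)), (334, 43, np.float64(39.2)), (335, 18, np.float64(39.9))]
```

Well edges in the wrist view, combined with the bottle's own offset in the hand, ask for a shift of only about 1 mm in each direction. I'll lower it.

Emit:
send_rows --targets "-0.001 -0.001 0.035 0 0.3;-0.001 -0.001 0.055 0 0.3;-0.001 -0.001 0.065 0 0.3;-0.001 -0.001 0.072 0 0.3;-0.001 -0.001 0.0735 0 0.3;-0.001 -0.001 0.0735 0 0.3;-0.001 -0.001 0.0735 0 0.3"

```text
t: 21.35
tcp_pos: [0.4573, 0.0628, 0.0557]
eef_rot: [2.361, 2.071, 0.002]
ft_force: [-0.1, 0.0, -1.1]
finger_gap: 0.0378
grip_force: 15.0
```

Emit:
send_rows --targets "0 0 0.0015 0 0.3;0 0 0.0015 0 0.3;0 0 0.0015 0 0.3"

```text
t: 21.65
tcp_pos: [0.4574, 0.0628, 0.0553]
eef_rot: [2.361, 2.07, 0.002]
ft_force: [-2.9, -0.2, 11.3]
finger_gap: 0.0376
grip_force: 15.0
```

Contact (11 N) at the expected floor height. I'll release and go over the magenta cube.

Emit:
send_rows --targets "0 0 -0.001 0 0.45;0 0 -0.001 0 0.6;0 0 -0.001 0 0.7;0 0 -0.03 0 0.7;0 0 -0.07 0 0.7;0 0 -0.11 0 0.75;0 0 -0.13 0 0.75;0 0 -0.13 0 0.75"

```text
t: 22.45
tcp_pos: [0.4585, 0.0628, 0.1867]
eef_rot: [2.358, 2.068, 0.007]
ft_force: [0.3, 0.7, 1.2]
finger_gap: 0.0652
grip_force: 0.0
```

Run:
```python
from h import *;from rig import sensors
s=sensors.sense();print(s["t"],s["tcp_pos"],go(s,[.606,.0893,.12],-15.8))
```

```text
22.45 [0.45854417 0.06281011 0.18668873] (array([0.0455, 0.1423, 0.0676]), np.float64(8.3))
```

Emit:
send_rows --targets "0.0455 0.1425 0 8.3 0.75;0.0455 0.1425 0 8.3 0.75;0.0455 0.1425 0 8.3 0.75;0.0455 0.1425 0.04 8.3 0.75;0.0455 0.1425 0.0675 8.3 0.75;0.0455 0.1425 0.0675 8.3 0.75;0.0455 0.1425 0.0675 8.3 0.75"

```text
t: 23.15
tcp_pos: [0.6027, 0.0893, 0.115]
eef_rot: [-2.504, -1.895, 0.003]
ft_force: [-0.3, 1.2, 1.2]
finger_gap: 0.0651
grip_force: 0.0
```

Run:
```python
from h import *;from rig import sensors
s=sensors.sense();print(s["t"],s["tcp_pos"],s["finger_gap"],go(s,[.606,.0893,.0385],-15.8))
```

```text
23.15 [0.60273935 0.08931568 0.11503868] 0.06508187575482324 (array([0.0009, 0.0033, 0.0765]), np.float64(0.04))
```

Emit:
send_rows --targets "0.001 0.003 0.025 0 0.75;0.001 0.003 0.05 0 0.75;0.001 0.003 0.07 0 0.75;0.001 0.003 0.0765 0 0.75;0.001 0.003 0.0765 0 0.75;0.001 0.003 0.0765 0 0.3;0.001 0.003 0.0765 0 0.2;0.001 0.003 0.0765 0 0.2;0.001 0.003 0.0765 0 0.2;0.001 0.003 0.0765 0 0.2" --grip_force 15

```text
t: 24.15
tcp_pos: [0.6068, 0.0893, 0.0399]
eef_rot: [2.505, 1.895, 0.0]
ft_force: [-0.3, -0.5, 3.1]
finger_gap: 0.034
grip_force: 15.0
```

Run:
```python
from h import *;from rig import sensors
s=sensors.sense();u=np.array([np.cos(np.radians(82.53)),np.sin(np.radians(82.53))])
w=np.array([.4573,.0612])+.076*u;print(s["t"],w,go(s,[*w,.16],-7.47))
```

```text
24.15 [0.46718054 0.13655499] (array([ 0.0075, -0.1471, -0.1202]), np.float64(-8.31))
```

Emit:
send_rows --targets "0 0 -0.04 0 0.2;0 0 -0.08 0 0.2;0 0 -0.12 0 0.2;0.002 -0.04 -0.12 -4 0.2;0.004 -0.08 -0.12 -8.3 0.2;0.006 -0.12 -0.12 -8.3 0.2;0.0075 -0.147 -0.12 -8.3 0.2;0.0075 -0.147 -0.12 -8.3 0.2;0.0075 -0.147 -0.12 -8.3 0.2;0.0075 -0.147 -0.12 -8.3 0.2"

```text
t: 25.15
tcp_pos: [0.4682, 0.136, 0.1597]
eef_rot: [2.362, 2.07, 0.001]
ft_force: [0.2, -0.4, -0.7]
finger_gap: 0.0337
grip_force: 15.0
```

```bash
python3 tray.py w15 .4672 .1366 .044 | awk 'NR<16||/array\(\[[^]]*\]\), np/'
python3 - <<'E'
from h import *;from rig import sensors,viewer
s=sensors.sense();c=viewer.camera_info("wrist");R=Ro.from_rotvec(s["eef_rot"]).as_matrix()
g=cv2.cvtColor(cv2.imread("pics/w15.png"),cv2.COLOR_BGR2GRAY).astype(float)
for col in (268,277,286):
    p=g[:,col-4:col+5].mean(1); d=np.diff(cv2.GaussianBlur(p[:,None],(1,3),0)[:,0])
    print(col,[(int(r),round(d[r]),round((R.T@(ray(c,(col,r+.5),.016)-s["tcp_pos"])*1000)[0],1)) for r in range(100,250) if abs(d[r])>4 and abs(d[r])==abs(d[r-1:r+2]).max()])
E
```

```text
25.15 [0.46823353 0.13600928 0.1597104 ] 0.033720499785659414
149 54 [array([ 44.6, -24.3]), array([44.6, 20.5])]
155 54 [array([ 39.5, -24.4]), array([39.5, 20.6])]
161 91 [array([ 34.4, -39.9]), array([34.4, 36.9])]
167 24 [array([ 29.2, -41. ]), array([29.2, 37.1])]
173 8 [array([ 24. , -40.3]), array([24. , 36.4])]
197 7 [array([  2.6, -40.3]), array([ 2.6, 37.2])]
221 8 [array([-19.8, -40.3]), array([-19.8,  37.1])]
245 7 [array([-43.2, -38.5]), array([-43.2,  38.9])]
(array([ 0.0004, -0.0012,  0.1157]), np.float64(-0.07))
268 [(145, -36, np.float64(47.3)), (165, 25, np.float64(30.2)), (170, -5, np.float64(25.8)), (173, 35, np.float64(23.2)), (219, -60, np.float64(-19.0))]
277 [(145, -35, np.float64(47.3)), (165, 24, np.float64(30.2)), (170, -4, np.float64(25.8)), (173, 33, np.float64(23.2)), (219, -59, np.float64(-19.0))]
286 [(145, -36, np.float64(47.3)), (165, 23, np.float64(30.2)), (171, -4, np.float64(25.0)), (173, 10, np.float64(23.2)), (178, 18, np.float64(18.8)), (219, -59, np.float64(-19.0))]
```

The well's far edge is at 25.4 mm (should be 25.5), and the rim is centred at -1.7 mm. I'll correct that and lower.

Emit:
send_rows --targets "-0.0005 -0.0017 0.045 0 0.2;-0.0005 -0.0017 0.08 0 0.2;-0.0005 -0.0017 0.1 0 0.2;-0.0005 -0.0017 0.109 0 0.2;-0.0005 -0.0017 0.1157 0 0.2;-0.0005 -0.0017 0.1157 0 0.2;-0.0005 -0.0017 0.1157 0 0.2"

```text
t: 25.9
tcp_pos: [0.4667, 0.1365, 0.0446]
eef_rot: [2.361, 2.071, 0.003]
ft_force: [-0.0, 0.3, -1.1]
finger_gap: 0.0336
grip_force: 15.0
```

Emit:
send_rows --targets "0 0 0.001 0 0.2;0 0 0.001 0 0.2;0 0 0.001 0 0.45;0 0 0.001 0 0.6;0 0 0.001 0 0.6;0 0 -0.02 0 0.6;0 0 -0.06 0 0.7;0 0 -0.11 0 1;0 0 -0.16 0 1;-0.05 0 -0.19 0 1;-0.08 0 -0.19 0 1;-0.08 0 -0.19 0 1"

```text
t: 27.1
tcp_pos: [0.4556, 0.0513, 0.2352]
eef_rot: [2.367, 2.059, -0.001]
ft_force: [-1.0, 0.5, -0.2]
finger_gap: 0.0854
grip_force: 0.0
```

Run:
```python
from h import *;from rig import sensors,viewer
s=sensors.sense();print(s["t"],s["tcp_pos"],s["ft_force"])
im=viewer.camera("wrist");sc=viewer.camera("scene")
t=cv2.resize(sc[130:330,160:420],None,fx=1.5,fy=1.5);w=im[:300]
o=np.zeros((600,800,3),np.uint8);o[:300,:560]=w;o[300:600,:390]=t
tp=viewer.camera("top");o[300:600,395:795]=cv2.resize(tp[145:310,185:445],(400,300))
cv2.imwrite("pics/fin.png",o)
```

```text
27.1 [0.4555752  0.05133882 0.23516432] [-1.04118469  0.51508538 -0.15594061]
```

View pics/fin.png

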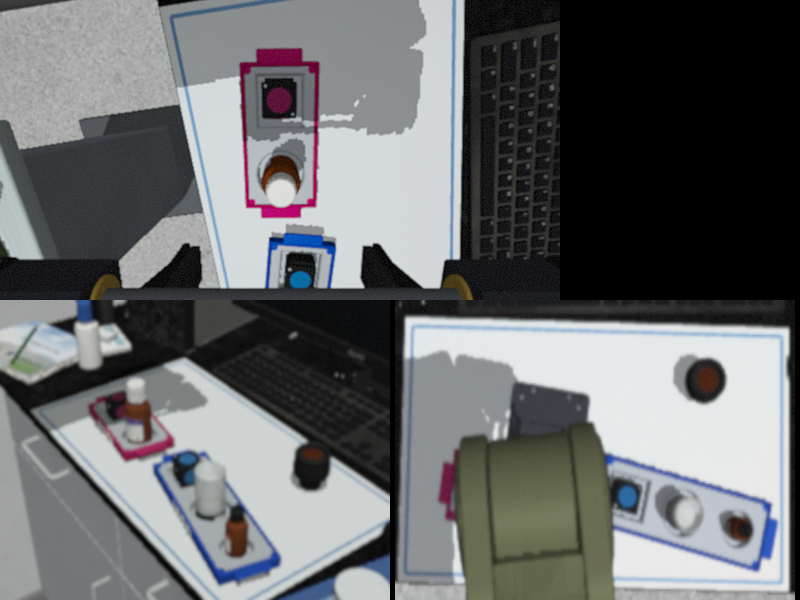

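The final composite shows all five things upright in their wells: magenta cube (280,100) and stain (281,180) in the wrist part; blue cube, objective and oil in the blue tray in the scene and top parts. The eyepiece and cleaner are unmoved and the gripper is clear.

```bash
python3 -c "
from rig import ticket
print(ticket.sign_off())"
```

```text
the job is handed in; nothing more can be done
None
```

Both kits are made up and the job is handed in: in the last pictures all five things stand upright and released in their wells, and the eyepiece and lens cleaner look untouched. The hand-in gave no verdict back.

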